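# Stand the fallen tube rack back up and park it against the rail

### The job

The orange tube rack has fallen onto its long side on the bench. Push against its upper edge to tip it back onto its feet where it is, and once it stands, push it along the bench until its whole long side rests flush against the black rubber strip of the aluminium parking rail, roughly centred on the rail. Only push it, never pick it up, and leave the bottle, the tin and the dish where they are.

Things in the scene. Friction and masses are not known exactly. Their poses are not given: they have to be found in the camera images.
- rack: Loose orange tube rack, 0.11 to 0.22 kg, 62 (x) x 200 (y) x 38 (z) mm; origin: centre of its underside, z up through its top. Fixed smooth tube caps, 10 mm wide, stand 8 mm proud of the top, in rows at x = -18, 0, +18 mm. At the start it lies on its long side: x points up, 62 mm high, 38 mm deep, top and caps towards the robot, feet towards the rail (askew up to 0.2).
- rack_centre (a point): Centre of the rack's block, 19 mm from its underside; axes as the rack's. 31 mm above the bench as it lies, 19 mm when it stands. The uppermost row has caps at y = +30, +10, -10, -90 mm. Pushed there with 1 to 3 N, about 50 mm up, towards its feet, the rack tips about the lower feet edge and falls onto its feet once 0.55 rad over. The orange body is non-slip; the caps are slippery.
- rail: Fixed aluminium strip, 240 mm long (y), 30 mm high, a flat foot behind it. Origin: at bench level, middle of the front face of its black rubber strip (8 to 26 mm up). -x points to the rack; push along +x, square to the face. Rack flush: its centre is 31 mm in front of the face. At the start the rack's origin is 150 to 180 mm in front and within 25 mm of the rail's middle along y.
- bottle: Loose clear glass bottle with red cap, 56 mm wide, 115 mm high, standing beside the rack's way; origin at the centre of its underside. Leave it alone.
- tin: Loose round whitish tin, 52 mm wide, 23 mm high, beside the rack's way; origin at the centre of its underside. Leave it alone.
- dish: Loose clear petri dish with pink content, 60 mm wide, 15 mm high, beside the rack's way; origin at the centre of its underside. Leave it alone.

How it is judged:
On the way:
1. the rack stands on its feet, still clear of the rail by 15 mm or more (angle between rack's own z axis and vertical below 0.12 rad and x of rack_centre in the frame of rail below -0.046 m), for 0.2 s.
At the end, for the whole second after the job is handed in: The rack stands upright on its feet on the bench (within 0.08 rad), at rest, its long side against the rail's rubber face (centre 25 to 38 mm in front of the face, parallel within 0.07 rad) and its middle within 50 mm of the rail's middle (angle between rack's own z axis and vertical below 0.08 rad and x of rack_centre in the frame of rail between -0.038 and -0.025 m and y of rack_centre in the frame of rail between -0.05 and 0.05 m and angle between the x axis of rack and the x axis of rail, either way round below 0.07 rad and linear speed of rack below 0.02 m/s and height (world z) of rack_centre below 0.024 m); the robot touches nothing.
It fails at once if the rack is lifted (its centre more than 45 mm above the bench) (height (world z) of rack_centre above 0.045 m).
It fails at once if the bottle is moved by more than 20 mm or knocked over (distance of bottle from where it was at the start of the episode above 0.02 m or angle between bottle's own z axis and vertical above 0.4 rad).
It fails at once if the tin is moved by more than 20 mm or knocked over (distance of tin from where it was at the start of the episode above 0.02 m or angle between tin's own z axis and vertical above 0.4 rad).
It fails at once if the dish is moved by more than 20 mm or knocked over (distance of dish from where it was at the start of the episode above 0.02 m or angle between dish's own z axis and vertical above 0.4 rad).
It also fails if it takes over 48 s, if anything falls off the work surface, if the arm or the gripper's body presses on something with over 40 N, if the wrist force passes 120 N, or if a joint passes its speed limit or range.

### The arm

A 6-joint arm with a two-finger parallel gripper is mounted at the origin on a cart in front of the work surface, level with it; the furniture and walls round the work are solid. World frame = base frame: x ahead of the robot, y to its left, z up, the work surface at z = 0. Lengths are in m, angles in rad, forces in N, time in s.
With the tool pointing down it reaches from about 0.35 to 0.975 m from the base axis. Payload 7.1 kg.
Tool frame: the origin (TCP) lies midway between the tips of the shut fingers; the grasp point (between the pads) lies 19 mm behind it; z points along the fingers, y is the line along which they close (so a half turn about z gives the same grasp; the last joint's range is limited). The gripper opens to 88 mm and grips with 3 to 60 N. Pads are 20 mm wide; open, the fingers measure 115 mm over their backs; the gripper's body (75 mm by 178 mm) begins 61 mm behind the grasp point.
Start: joints at [1.203, 0.423, 1.63, -0, 1.089, -0.019], TCP at [0.214, 0.587, 0.223] pointing down, gripper open.
Joint ranges: [-3, 3], [-0.9, 2.11], [0.09, 2.58], [-1.31, 4.45], [0.11, 2.69], [-2.54, 2.54]. Speed limits (rad/s): [2.39, 2.39, 3.01, 3.14, 3.14, 3.14].

### API

Orientations are given as a unit quaternion [w, x, y, z].
In Python, from station import move_pose, movel, movej, command_gripper, wait, inverse_kinematics, read_camera, camera_info, MotionError, job_done, get_time, get_joint_pos, get_qvel, get_effort, get_tcp_pos, get_ee_rot, get_ft_force, get_ft_torque, get_grip_width, get_finger_force gives the robot as it stands. Calls block until the motion is done:
- move_pose(position, orientation): joint-space move of the TCP to a pose.
- movel(position, frame=None, v=0.15, until_force=None): straight line of the TCP; frame=None keeps the orientation; v is the mean speed in m/s. With until_force (N) it stops when the force on the tool has changed by that much, and returns True; else False.
- movej(angles): joint-space move.
- command_gripper(opening): opening from 0.0 (shut) to 1.0 (fully open); the grip force is fixed at half the most; returns when the fingers have stopped.
- wait(seconds).
- inverse_kinematics(position, orientation): joint angles nearest the present ones, or None.
- read_camera(name): name is "scene" or "side" or "wrist"; returns the picture (480x640x3 uint8, red, green, blue); there is no depth.
- camera_info(name): a dict with "intrinsics" (3x3 intrinsics, pixels), "T" (4x4, takes a point from camera to world coordinates); the wrist camera has in their place "tool_from_camera" (4x4, takes a point from camera to tool coordinates, whose origin is the TCP and whose axes are the flange's). Camera axes: x right, y up, looking along -z (the intrinsics and any distortion apply to the point x, -y, -z); pixel columns grow to the right and rows downward; lengths in m; the calibration is good to about 2 mm. A picture is of the moment at which its call begins: read the wrist's pose just before it. camera_info takes no time and is no camera call.
A pose or a line that the arm cannot do raises MotionError and nothing moves.
- job_done(): hands the job in; it is judged then, once.
Readings, each from a call of its own:
- get_time(): time.
- get_joint_pos(): joint angles.
- get_qvel(): joint speeds.
- get_effort(): joint torques, N m.
- get_tcp_pos(): TCP position.
- get_ee_rot(): TCP orientation.
- get_ft_force(): force on the tool from outside, world axes, zero at the start.
- get_ft_torque(): the same for the moment, N m.
- get_grip_width(): opening from 0.0 (shut) to 1.0 (fully open).
- get_finger_force(): force on a finger pad.
Only numpy, scipy, OpenCV 4.12 (cv2) and the standard library are available. Lean on these libraries where they do the work, as an engineer would, in place of code of your own. Each camera call takes 0.05 s, during which the arm holds its last target. There are 200 camera calls.

## Working session

There is one attempt and no reset: what is moved stays moved. The work goes in short steps, each a Python script; the robot and the scene stay as the last script left them, time stands still between calls to the robot, and variables do not carry over. Pictures are saved under pics/ and viewed, at most 12 in all, crops included, and the job is handed in when it is done.

```bash
ls; mkdir -p pics; python3 - <<'E'
from station import *
import cv2,numpy as np
for n in("scene","side"):
    im=read_camera(n); cv2.imwrite(f"pics/{n}0.png",im[:,:,::-1]); 
    i=camera_info(n); print(n,i)
print(camera_info("wrist"),get_ee_rot(),get_time())
E
```

```text
pics
scene {'intrinsics': array([[434.72822792,   0.        , 316.64733907],
       [  0.        , 434.72822792, 237.24466884],
       [  0.        ,   0.        ,   1.        ]]), 'T': array([[ 0.79543326,  0.25530855, -0.5496394 ,  0.05105133],
       [-0.60550562,  0.3729183 , -0.70306108, -0.5434918 ],
       [ 0.02547309,  0.89204791,  0.45122238,  0.4386047 ],
       [ 0.        ,  0.        ,  0.        ,  1.        ]])}
side {'intrinsics': array([[552.18676228,   0.        , 314.60801695],
       [  0.        , 552.18676228, 224.36798558],
       [  0.        ,   0.        ,   1.        ]]), 'T': array([[-0.99557005,  0.07113149, -0.06148641,  0.47516672],
       [-0.09335317, -0.66991748,  0.73654311,  0.8919733 ],
       [ 0.01120058,  0.73902021,  0.67359014,  0.84766333],
       [ 0.        ,  0.        ,  0.        ,  1.        ]])}
{'intrinsics': array([[412.09632661,   0.        , 328.1042281 ],
       [  0.        , 412.09632661, 233.72957801],
       [  0.        ,   0.        ,   1.        ]]), 'tool_from_camera': array([[ 4.38137651e-04,  9.60456695e-01,  2.78429068e-01,
         7.54518076e-02],
       [ 9.99999083e-01, -7.77671813e-04,  1.10901800e-03,
         4.88245946e-04],
       [ 1.28169021e-03,  2.78428327e-01, -9.60456154e-01,
        -1.62383271e-01],
       [ 0.00000000e+00,  0.00000000e+00,  0.00000000e+00,
         1.00000000e+00]])} [-1.26109388e-04  1.73519234e-01  9.84830255e-01 -6.55219852e-04] 0.1
```

View pics/scene0.png

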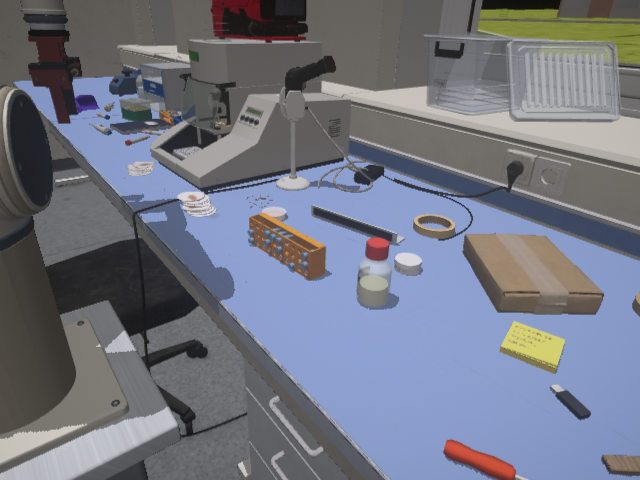

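View pics/side0.png

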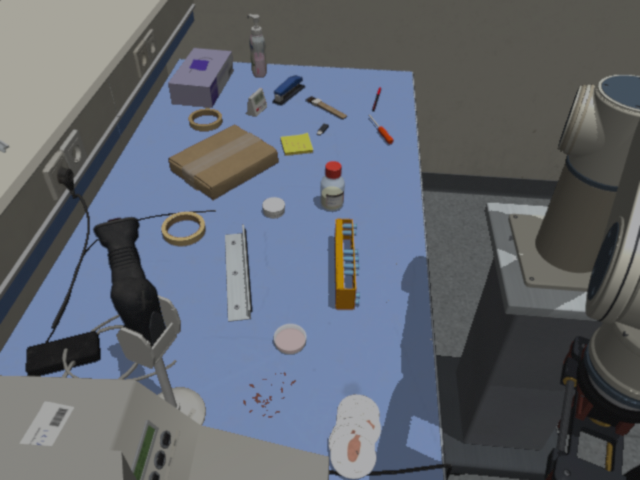

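The scene view shows the rack at (287,243), with the bottle at (375,272) beside its near end. In the side view the rack is at (345,263), the rail at (240,275), the tin at (273,208) and the dish at (290,338). Next I'll measure edges.

```bash
cat > h.py <<'E'
import numpy as np,cv2
from station import *
from scipy.spatial.transform import Rotation as R
def T_of(n):
    i=camera_info(n)
    if n!="wrist": return i["intrinsics"],np.array(i["T"])
    q=np.array(get_ee_rot());M=np.eye(4);M[:3,:3]=R.from_quat(q[[1,2,3,0]]).as_matrix();M[:3,3]=get_tcp_pos()
    return i["intrinsics"],M@i["tool_from_camera"]
def ray(K,T,uv):
    u,v=uv; return T[:3,3],T[:3,:3]@np.array([(u-K[0,2])/K[0,0],-(v-K[1,2])/K[1,1],-1])
def plane(K,T,uv,z):
    o,d=ray(K,T,uv); return o+d*(z-o[2])/d[2]
def tri(a,b):
    A=[];c=[]
    P=[np.eye(3)-np.outer(d,d)/(d@d) for o,d in(a,b)]
    return np.linalg.solve(sum(P),sum(p@o for p,(o,d) in zip(P,(a,b))))
def proj(K,T,p):
    c=T[:3,:3].T@(np.array(p)-T[:3,3]); return K[0,0]*c[0]/-c[2]+K[0,2],K[1,1]*-c[1]/-c[2]+K[1,2]
def orange(im):
    h=cv2.cvtColor(im,cv2.COLOR_RGB2HSV)
    return cv2.inRange(h,(8,150,80),(22,255,255))
E
python3 - <<'E'
from h import *
a=cv2.imread("pics/side0.png")[170:370,200:400];b=cv2.imread("pics/scene0.png")[180:330,235:435]
cv2.imwrite("pics/c1.png",cv2.resize(a,(800,800),interpolation=2)[:600] if 0 else cv2.resize(a,(600,600),interpolation=2))
cv2.imwrite("pics/c2.png",cv2.resize(b,(800,600),interpolation=2))
E
```

```text
(no output)
```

View pics/c1.png

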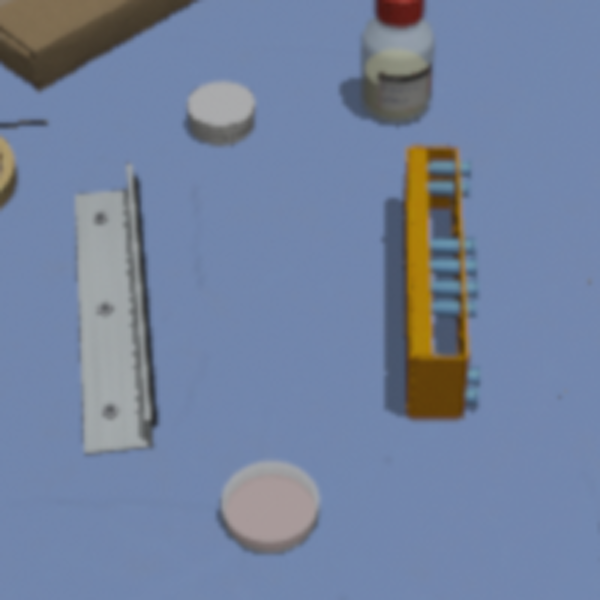

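View pics/c2.png

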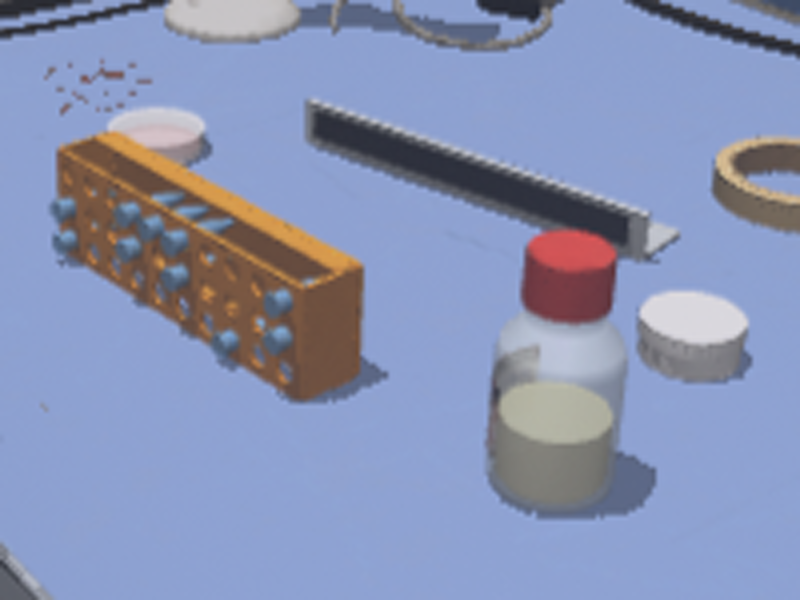

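Side crop: the rack's top-face corners are at about (407,148), (457,150), (408,358), (468,357), and the rail lip runs from (130,165) to (150,420). Scene crop: the rack's top corners are at (360,265), (110,135), (300,292), (58,152), and the rail lip runs from (308,100) to (645,213). The upper caps are at (128,213), (153,223), (175,240), (278,302).

```bash
python3 - <<'E'
from h import *
np.set_printoptions(precision=4,suppress=True)
S=T_of("scene");D=T_of("side")
sc=lambda p:(p[0]/4+235-.4,p[1]/4+180-.4)
sd=lambda p:(p[0]/3+200-.3,p[1]/3+170-.3)
for n,a,b,z in[("feet-y",(360,265),(407,148),.062),("feet+y",(110,135),(408,358),.062),("cap-y",(300,292),(457,150),.062),("cap+y",(58,152),(468,357),.062),
  ("rail-y",(645,213),(130,165),.03),("rail+y",(308,100),(150,420),.03)]:
    print(n,tri(ray(*S,sc(a)),ray(*D,sd(b))),plane(*S,sc(a),z)[:2],plane(*D,sd(b),z)[:2])
for n,a,b,z in[("tin",(692,322),(221,102),.023),("dishtop",(157,123),(270,492),.015),("bottlecap",(571,250),(400,0),.115),("bottle base",(552,480),(397,100),.01)]:
    print(n,plane(*S,sc(a),z)[:2],plane(*D,sd(b),z)[:2])
E
```

```text
feet-y [0.5038 0.0099 0.0601] [0.5006 0.0069] [0.5044 0.0114]
feet+y [0.4887 0.2064 0.0587] [0.482  0.1993] [0.4908 0.2077]
cap-y [0.4677 0.007  0.0587] [0.4624 0.0019] [0.4688 0.0097]
cap+y [0.4525 0.2012 0.0592] [0.4483 0.1954] [0.4535 0.203 ]
rail-y [0.7052 0.0154 0.029 ] [0.7021 0.0135] [0.7058 0.0155]
rail+y [0.6492 0.2455 0.0276] [0.6457 0.2408] [0.6487 0.2474]
tin [ 0.6436 -0.0739] [ 0.6518 -0.0702]
dishtop [0.5688 0.2917] [0.5689 0.2833]
bottlecap [ 0.5162 -0.1091] [ 0.5183 -0.0921]
bottle base [ 0.5091 -0.1181] [ 0.5178 -0.1025]
```

```bash
cat >> h.py <<'E'
def quat(psi):
    a=np.pi/2+psi/2; return [0,np.cos(a),np.sin(a),0]
E
python3 - <<'E'
from h import *
psi=.076;f=np.array([np.cos(psi),np.sin(psi),0]);c=np.array([.477,.116,0])
P=lambda s,z:c+s*f+[0,0,z]
try:
    command_gripper(.30)
    move_pose(P(-.08,.2),quat(psi)); movel(P(-.08,.045),v=.15)
    print("at",get_time(),get_tcp_pos())
    print(movel(P(-.015,.045),v=.03,until_force=.8))
    p=np.array(get_tcp_pos());print("contact s",(p-c)@f,get_ft_force(),get_time())
except MotionError as e: print(e)
im=read_camera("side");cv2.imwrite("pics/s1.png",cv2.resize(im[170:370,200:450][:,:,::-1],(750,600),interpolation=2))
E
```

```text
at 4.1917 [0.39767709 0.11012489 0.04545689]
True
contact s -0.03635349770000036 [-0.55158058 -0.21490834  0.3159807 ] 5.5667
```

View pics/s1.png

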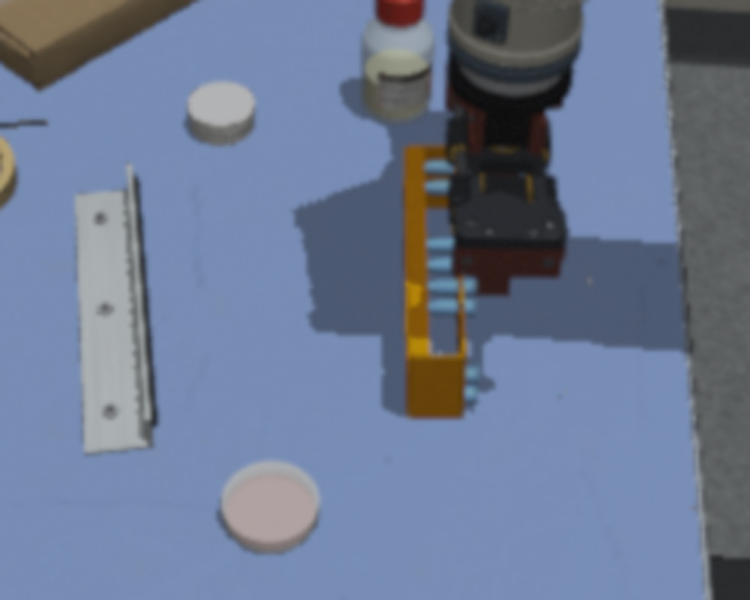

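Contact came where predicted (s = -36 mm), and the view shows the fingers at the caps around (465,280) with the rack unmoved. Now I'll tip it.

```bash
python3 - <<'E'
from h import *
psi=.076;f=np.array([np.cos(psi),np.sin(psi),0]);c=np.array([.477,.116,0])
P=lambda s,z:c+s*f+[0,0,z]
try:
    for s in(-.02,-.01,-.004,.001):
        print(s,movel(P(s,.045),v=.03,until_force=6),get_ft_force())
except MotionError as e: print(e)
wait(.3);print(get_time(),get_ft_force())
im=read_camera("side");cv2.imwrite("pics/s2.png",cv2.resize(im[170:370,200:450][:,:,::-1],(750,600),interpolation=2))
E
```

```text
-0.02 True [-2.70327391 -0.26233728  2.84861248]
-0.01 True [-1.87022931  0.77559617  2.80649787]
-0.004 True [-2.3028417   1.3181761   2.77909748]
0.001 True [-2.55897252  0.57987551  1.77773748]
7.1417 [-2.46937751  0.62397604  1.49993851]
```

View pics/s2.png

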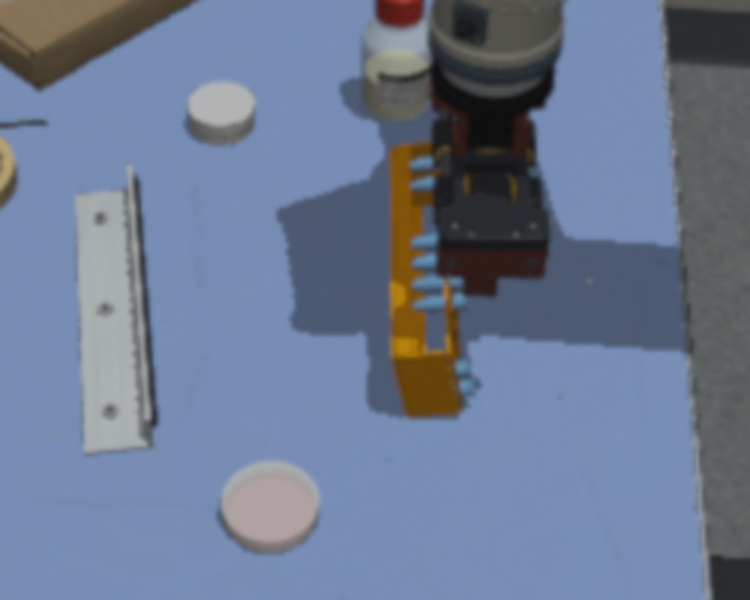

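The rack is tipping about its lower feet edge (upper edge now at x≈392, was 407), and the force trigger stopped the move early. I'll continue without it.

```bash
python3 - <<'E'
from h import *
psi=.076;f=np.array([np.cos(psi),np.sin(psi),0]);c=np.array([.477,.116,0])
P=lambda s,z:c+s*f+[0,0,z]
print((np.array(get_tcp_pos())-c)@f)
try:
    for s in(-.01,-.003,.002):
        movel(P(s,.045),v=.025);print(s,get_ft_force(),get_time())
except MotionError as e: print(e)
wait(.3);print(get_time(),get_ft_force())
im=read_camera("side");cv2.imwrite("pics/s3.png",cv2.resize(im[170:370,200:450][:,:,::-1],(750,600),interpolation=2))
E
```

```text
-0.028432822454655348
-0.01 [-31.71438167  -4.10249581  62.96558302] 8.0833
-0.003 [-20.87748881 -16.26174772  63.93887924] 8.5167
0.002 [ -5.01637754 -20.12432933  75.98260484] 8.8667
9.1667 [ -9.85370057 -14.65403955  88.75074307]
```

View pics/s3.png

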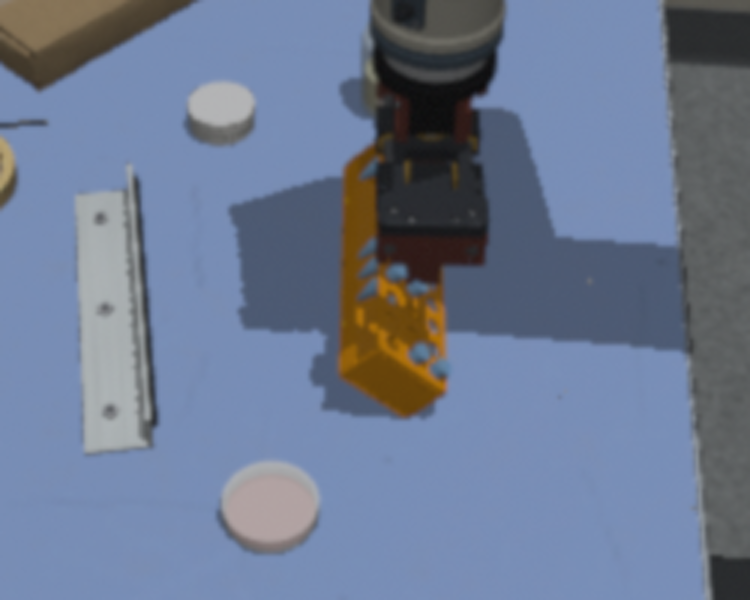

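The rack is tilted about 0.6 rad (lower edge at (405,415), upper edge at (342,375)). The fingertips now press down on the middle cap row with 89 N, so I'll raise them onto the upper row.

```bash
python3 - <<'E'
from h import *
p=np.array(get_tcp_pos());print(p)
for dz in(.004,.004,.004,.003):
    p=p+[0,0,dz]; movel(p,v=.03); print(p[2],get_ft_force(),get_time())
im=read_camera("side");cv2.imwrite("pics/s4.png",cv2.resize(im[170:370,200:450][:,:,::-1],(750,600),interpolation=2))
E
```

```text
[0.48674144 0.1157571  0.05310736]
0.057107358965743635 [-0.1624036  -0.13644121  8.1213265 ] 9.85
0.06110735896574364 [-0.20611362  0.11997388 -0.04093884] 10.1333
0.06510735896574364 [ 0.28064357  0.80574228 -1.21208729] 10.4167
0.06810735896574364 [-0.70800679  1.08637055  0.13826353] 10.6667
```

View pics/s4.png

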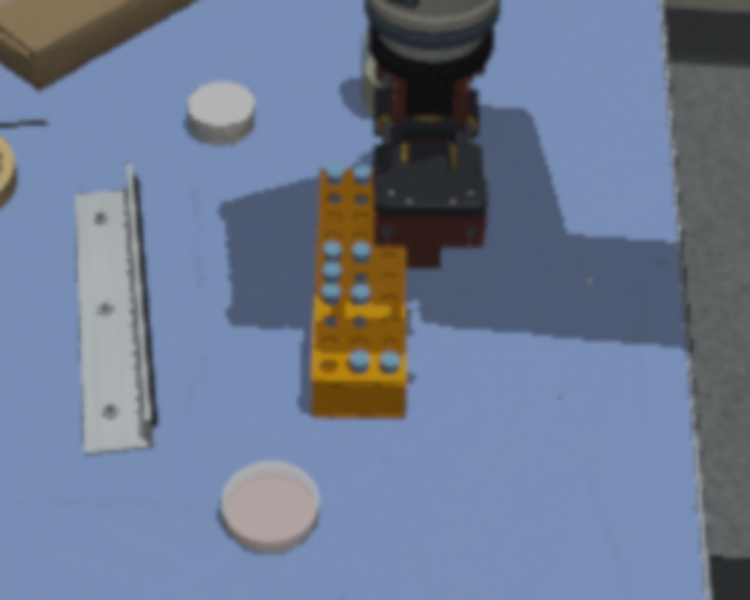

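The rack stands upright, clear of the rail (top at (318–405, 170–380)). I'll back off, open the fingers and re-measure the rack.

```bash
python3 - <<'E'
from h import *
np.set_printoptions(precision=4,suppress=True)
psi=.238;f=np.array([np.cos(psi),np.sin(psi),0])
movel([.487,.116,.12],v=.2)
move_pose([.40,.09,.12],quat(psi)); command_gripper(1.0)
for n in("side","scene"):
    im=read_camera(n);m=orange(im);K,T=T_of(n)
    k,l,st,ce=cv2.connectedComponentsWithStats(cv2.morphologyEx(m,cv2.MORPH_CLOSE,np.ones((7,7))))
    b=[i for i in range(1,k) if (250<ce[i][0]<400 and 200<ce[i][1]<310)]
    i=max(b,key=lambda i:st[i,4]); h=cv2.convexHull(np.argwhere(l==i)[:,::-1].astype(np.int32))
    ap=cv2.approxPolyDP(h,3,True)[:,0];print(n,st[i])
    for q in ap: print(q,plane(K,T,q,.038)[:2],plane(K,T,q,0)[:2])
print(get_time())
im=read_camera("side");cv2.imwrite("pics/s5.png",cv2.resize(im[170:370,200:450][:,:,::-1],(750,600),interpolation=2))
E
```

```text
side [ 304  227   31   82 2337]
[332 308] [0.4951 0.234 ] [0.4961 0.2032]
[304 305] [0.5479 0.2323] [0.5513 0.2013]
[307 231] [0.5634 0.0294] [ 0.5675 -0.0111]
[315 227] [0.5474 0.015 ] [ 0.5508 -0.0262]
[333 228] [0.5084 0.014 ] [ 0.51   -0.0272]
scene [270 216  67  33 721]
[336 243] [0.5555 0.0386] [0.6034 0.0938]
[292 248] [0.4715 0.071 ] [0.5114 0.1293]
[279 240] [0.4692 0.1137] [0.5088 0.176 ]
[270 224] [0.4942 0.1881] [0.5362 0.2575]
[286 216] [0.5462 0.204 ] [0.5932 0.2749]
12.725
```

View pics/s5.png

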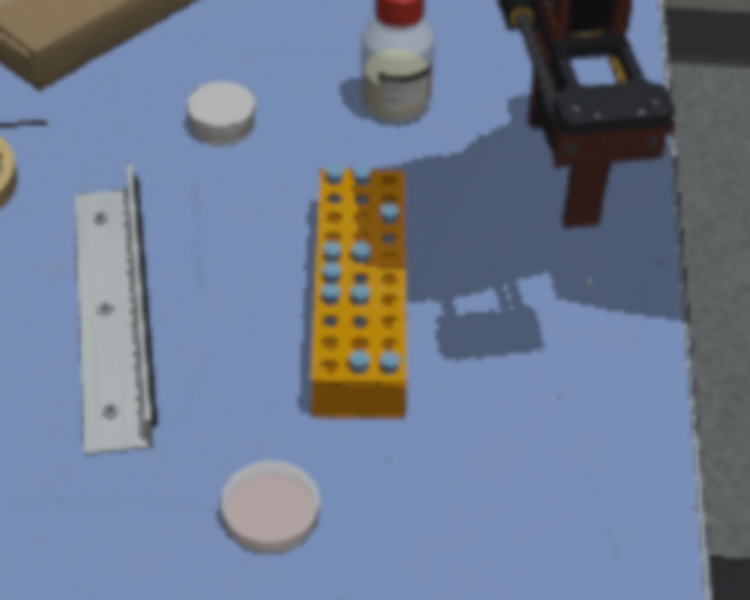

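The rack is upright at about (0.5315, 0.1085) with yaw 0.05. That is rail-frame (-0.146, +0.013), and the path is clear. I'll push with both open fingers square to the rail.

```bash
python3 - <<'E'
from h import *
psi=.238;f=np.array([np.cos(psi),np.sin(psi),0]);e=np.array([-f[1],f[0],0]);c=np.array([.677,.130,0])
P=lambda x,z:c+x*f+.010*e+[0,0,z]
X=lambda:(np.array(get_tcp_pos())-c)@f
try:
    move_pose(P(-.24,.10),quat(psi));movel(P(-.24,.018),v=.15)
    movel(P(-.205,.018),v=.08)
    movel(P(-.09,.018),v=.04);print(X(),get_ft_force(),get_time())
    for i in range(8):
        r=movel(P(-.09+.004*(i+1),.018),v=.02);F=np.array(get_ft_force());print(X(),-F@f,F,get_time())
        if -F@f>7: break
except MotionError as x: print(x)
im=read_camera("side");cv2.imwrite("pics/s6.png",cv2.resize(im[170:370,200:450][:,:,::-1],(750,600),interpolation=2))
E
```

```text
-0.0900463617207775 [-0.43302571  0.51163816 -0.17621594] 17.4
-0.08534725372353494 -0.21728330088583772 [0.20625581 0.07143528 0.31567604] 17.75
-0.08158064496916095 0.31456538079528096 [-0.12498433 -0.81907281 -0.35132428] 18.1
-0.07817252051374003 2.2619634048423003 [-2.33014792  0.01060822 -0.04931254] 18.45
-0.07821900640395854 15.480422739556477 [-15.08237147  -3.49170118  14.17528416] 18.8
```

View pics/s6.png

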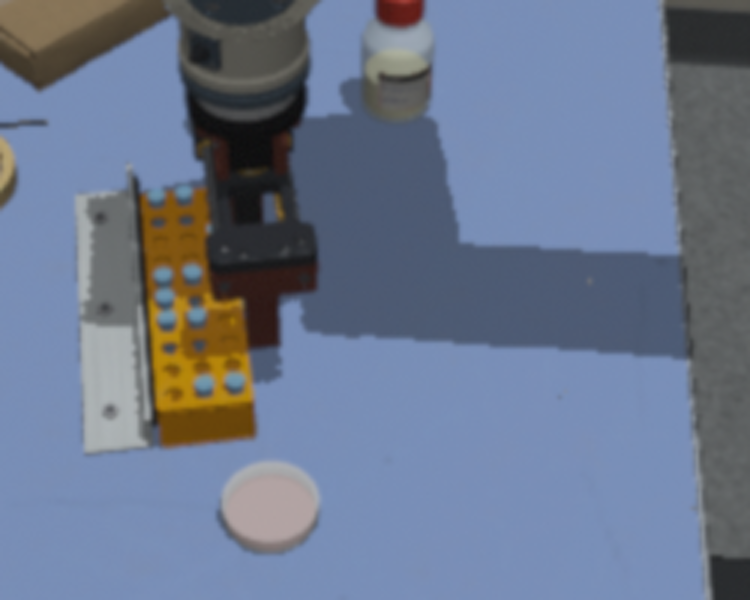

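The rack is against the rail along its whole length. I'll back off straight, retreat and check.

```bash
python3 - <<'E'
from h import *
psi=.238;f=np.array([np.cos(psi),np.sin(psi),0])
p=np.array(get_tcp_pos());p[2]=max(p[2],.016)
movel(p-.01*f,v=.02);movel(p-.1*f,v=.1);movel(p-.1*f+[0,0,.12],v=.15)
wait(.3);print(get_time(),get_ft_force())
a=read_camera("side")[190:340,200:400][:,:,::-1];b=read_camera("scene")[180:330,235:435][:,:,::-1]
cv2.imwrite("pics/s7.png",cv2.resize(np.hstack([a,b]),(800,300),interpolation=2))
E
```

```text
22.0083 [-0.69966923 -0.0786639  -0.27313914]
```

View pics/s7.png

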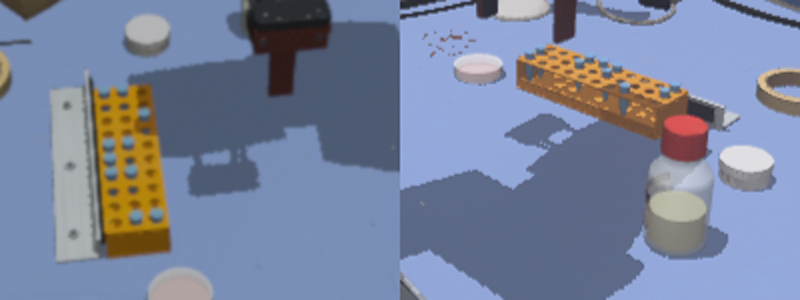

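The rack stands upright and parallel against the strip (front edge (93,92)–(107,250) against lip (87,72)–(103,240)). The bottle, tin and dish are in place and the robot is clear.

```bash
python3 -c "
from station import *
print(job_done())"
```

```text
the job is handed in; nothing more can be done
None
```

The rack was tipped back onto its feet and pushed flush against the rail's rubber strip, about 13 mm off its middle by my estimate, with the bottle, tin and dish left alone; the job is handed in at about 22 s, but I got no verdict back, and the wrist force briefly reached at least 89 N (limit 120) when the fingertips pressed on the middle caps during tipping.

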